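Unload the vise and hold the brass foot for marking out

ROBOT

A 6-joint arm with a two-finger parallel gripper is mounted at the origin on the work surface. World frame = base frame: x ahead of the robot, y to its left, z up, the work surface at z = 0. Lengths are in m, angles in rad, forces in N, time in s.
With the tool pointing down it reaches from about 0.275 to 0.875 m from the base axis. Payload 12.5 kg.
Tool frame: the origin (TCP) lies at the very end of the fingers, on their centre line; the grasp point (between the pads) lies 19 mm behind it; x points along the fingers, y is the direction in which the jaws open and shut, and the axes are right-handed (so a half turn about x gives the same grasp; the last joint's range is limited). The gripper opens to 85 mm and grips with 20 to 120 N. Pads are 22 mm wide; open, the fingers measure 114 mm over their backs; the gripper's body (76 mm by 85 mm) begins 54 mm behind the grasp point. The pads swing forward as they close: fully open they stand 13 mm farther back than shut.
Start: joints at [1.02, 0.351, 1.652, -0, 1.139, -0.085], TCP at [0.247, 0.491, 0.191] pointing down, gripper open.
Joint ranges: [-2.75, 2.75], [-0.79, 2.1], [0.01, 2.65], [-1.57, 4.71], [0.07, 3.14], [-2.87, 2.87]. Speed limits (rad/s): [2.22, 2.22, 2.79, 3.14, 3.14, 3.14].

INTERFACE

Orientations are given as a 3x3 rotation matrix whose columns are the frame's x, y, z axes.
In Python, from bench import manip gives the robot as it stands. Calls block until the motion is done:
- manip.move_ptp(position, orientation): joint-space move of the TCP to a pose.
- manip.move_l(position, attitude=None, max_speed=0.15): straight line of the TCP; attitude=None keeps the orientation; max_speed is the mean speed in m/s.
- manip.move_j(angles): joint-space move.
- manip.set_gripper(opening, effort=None): opening from 0.0 (shut) to 1.0 (fully open); effort is the grip in N (None keeps the last); returns when the fingers have stopped.
- manip.dwell(seconds).
- manip.inverse_kinematics(position, orientation): joint angles nearest the present ones, or None.
- manip.grab_frame(name): name is "scene" or "top"; returns (picture, depth): 400x640x3 uint8, red, green, blue; 400x640 float32, m along the optical axis (not along the pixel's ray), 0 where there is no reading.
- manip.get_calibration(name): a dict with "camera_matrix" (3x3 intrinsics, pixels), "R" (3x3) and "t" (3): a world point X has camera coordinates R X + t. Camera axes: x right, y down, z forward; pixel columns grow to the right and rows downward; lengths in m; the calibration is good to about 2 mm. A picture is of the moment at which its call begins. get_calibration takes no time and is no camera call.
A pose or a line that the arm cannot do raises manip.Unreachable and nothing moves.
- manip.sign_off(): hands the job in, once; it reports no verdict.
Trained networks look in the newest picture that a camera, given by its name, has taken for a name from the list of things; names that differ only in an ending like _2 or _b are one class to them, and where a whole thing is asked for, a point or a joint stands for the part that bears it (a point fixed in the world has none). Each returns a list of dicts, best first, with "confidence" (0 to 1); they miss things now and then, are a little off and sometimes report something else, mostly with a low value. They report only what shows in the picture. A call takes as long as a camera call. They do not tell look-alikes from the thing itself.
- manip.look_for(camera, name): "at" ([x, y, z] in m, in world coordinates, good to about 4 mm: the middle of the surface that is visible of it).
Readings, each from a call of its own:
- manip.current_time(): time.
- manip.current_qpos(): joint angles.
- manip.current_joint_vel(): joint speeds.
- manip.current_joint_torque(): joint torques, N m.
- manip.current_ee_pos(): TCP position.
- manip.current_tcp_rot(): TCP orientation.
- manip.current_force(): force on the tool from outside, world axes, zero at the start.
- manip.current_ft_torque(): the same for the moment, N m.
- manip.current_grip_width(): opening from 0.0 (shut) to 1.0 (fully open).
Only numpy, scipy, OpenCV 4.12 (cv2) and the standard library are available. Lean on these libraries where they do the work, as an engineer would, in place of code of your own. Each camera call takes 0.05 s, during which the arm holds its last target.

TASK

The brass bracket foot in the small quick-action vise is milled: pull the vise's knob to draw the sliding jaw fully open, lift the foot out, lay it on the marking-out plate without dropping it and let go. Then slide it home, its long side flat against the fence and its end against the stop, and hold it there for scribing by pressing it against the fence and down on the plate together with one firm diagonal push of about 10 to 20 N, not forced: the program finishes while still holding that push. Leave everything else on the bench where it lies.

Things in the scene. Friction and masses are not known exactly. Their poses are not given: they have to be found in the camera images.
- vise: small iron quick-action vise fixed to the bench, catch released; origin on the bench under the middle of the held foot, z up, x along the slide to the fixed jaw (knob end at -x, robot side). Base 160 x 70 mm, 10 mm thick; the foot lies on a rail 30 mm wide, 24 mm above the bench. Fixed jaw: face at x = 38.5 mm, top 40 mm up, 56 mm wide. End bracket for the spindle at x = -94 to -83 mm, 47 mm high
- jaw (a joint): the vise's sliding jaw with spindle and knob, in m: 0 closed, grows as the knob is pulled along the vise's -x, 0.024 fully open (end stop). About 3 N to move, stays where left; starts at 0 to 0.003. Jaw 56 mm wide, top 44 mm up, face at vise x = -38 mm closed; its lip reaches 6 mm further over the foot's end lug, so the foot cannot be lifted before the jaw is drawn back
- knob (a point): middle of the vise's round steel pull knob: 26 mm diameter, 26 mm long, axis horizontal along the slide, 34 mm above the bench, at vise x = -120 mm when closed; moves with the jaw. The bracket stands 13 mm behind the knob's inner end when closed
- foot: milled brass bracket foot, about 0.33 kg; origin at the centre of its underside, z up, x along its length, alike after a half turn. 75 (x) x 34 (y) x 20 mm high. Middle part 56 mm long: upright flanks to 12 mm, then a 45 degree bevel along each long side up to the 18 mm wide flat top. A lug 9.5 mm long and 8 mm high at each end. In the vise it lies along the slide, flanks free to grip
- plate: smooth ground steel marking-out plate fixed on the bench, 160 (x) x 240 (y) x 20 mm thick; origin at the centre of its underside, z up, x away from the robot towards the fence side. Friction on it, the fence and the stop is low, about 0.3
- fence: dark steel fence bar fixed on the plate, same directions as the plate; origin on the plate's surface (20 mm above the bench) at the foot of its front face, middle of its length; the face looks to -x. 200 mm long (y), 16 mm thick (x = 0 to 16 mm), 22 mm high, two thumbscrews on top near its ends reach 36 mm
- stop: steel stop block fixed on the fence, same directions; origin on the plate's surface in the corner between the fence's face and the stop's working face, which looks to +y (left): the foot goes on its left side. The block reaches 30 mm out from the fence (x = -30 to 0 mm), 16 mm wide (y = -16 to 0 mm), 28 mm high, its screw on top over the fence 42 mm
- fusee: bystander: brass fusee cone, grooved, 48 mm diameter at the base, 50 mm high, standing; origin under its centre
- clickspring: bystander: blued steel C-shaped click spring lying flat, about 55 mm across, 6 mm thick; origin at its centre
- dish: bystander: white enamelled iron dish of brass bushings, 92 mm diameter, 20 mm high; origin under its centre
- handle: bystander: turned walnut tool handle with a brass ferrule, lying, 102 mm long (x), 26 mm thick; origin under its middle
- loupe: bystander: black eyeglass loupe, 38 mm diameter, 30 mm high, standing; origin under its centre
- oiljar: bystander: small amber glass jar with brass cap, 40 mm diameter, 50 mm high; origin under its centre
- pinion0: bystander: steel pinion standing in the runway, 17 mm diameter, 24 mm high
- pinion1: bystander: second such pinion in the runway
- runway: bystander: wooden runway channel fixed at the far edge of the bench, 56 (x) x 300 (y) x 26 mm high; origin under its centre
- gate (a joint): bystander: the little brass gate across the runway, 39 mm above the bench; 0 closed (rad), grows as it swings
There are look-alikes about, which are no part of the job. Leave any blue look-alike of the foot alone.

How it is judged:
On the way, in this order (a step that is already met when the one before it is completed fails the run):
1. the jaw is drawn open while the foot still lies in the vise (value of joint jaw above 0.016 m and distance of foot from where it was at the start of the episode below 0.012 m), for 0.2 s.
2. the foot is lifted clear of the vise in the fingers (height (world z) of foot above 0.055 m and contact force between the fingers and foot above 1 N), for 0.1 s.
3. the foot lies flat on the plate, let go (contact force between the fingers and foot below 0.05 N and contact force between foot and plate above 1 N and angle between foot's own z axis and vertical below 0.05 rad and z of foot in the frame of plate below 0.0225 m and linear speed of foot below 0.02 m/s), for 0.2 s.
At the end, for the whole second after the job is handed in: Foot flat on the plate (2.5 mm, 0.05 rad), against the fence (gap under 2.5 mm, 0.04 rad), end within 4 mm of the stop, still; fingers push it with over 5 N: over 2 N on the fence, over 6.5 N on the plate, weight (up to 4 N) included; jaw still open 10 mm or more (contact force between foot and fence above 2 N and contact force between foot and plate above 6.5 N and contact force between the fingers and foot above 5 N and x of foot in the frame of fence above -0.0195 m and z of foot in the frame of fence below 0.0025 m and angle between foot's own z axis and vertical below 0.05 rad and angle between the x axis of foot and the y axis of fence, either way round below 0.04 rad and y of foot in the frame of stop between 0.035 and 0.0415 m and linear speed of foot below 0.01 m/s and value of joint jaw above 0.01 m); the arm keeps its last pose, push and grip.
It fails at once if the foot is dropped or knocked (over 0.35 m/s while no finger holds it) (contact force between the fingers and foot below 0.05 N and linear speed of foot above 0.35 m/s).
It fails at once if the foot is forced against the fence with over 60 N (contact force between foot and fence above 60 N).
It fails at once if a bystander is moved by over 30 mm, or the gate swung (distance of any of fusee, clickspring, dish, handle, loupe, oiljar, pinion0, pinion1 from where it was at the start of the episode above 0.03 m or value of joint gate above 0.3 rad).
It also fails if it takes over 64 s, if anything falls off the work surface, if the arm or the gripper's body presses on something with over 40 N, if the wrist force passes 120 N, or if a joint passes its speed limit or range.

## Working session

There is one attempt and no reset: what is moved stays moved. The work goes in short steps, each a Python script; the robot and the scene stay as the last script left them, time stands still between calls to the robot, and variables do not carry over. Pictures are saved under pics/ and viewed, and the job is handed in when it is done.

```bash
mkdir -p pics; ls; python3 - <<'E'
from bench import manip
import cv2, numpy as np
print(manip.current_time())
for n in ["scene","top"]:
    p,d=manip.grab_frame(n); cv2.imwrite(f"pics/{n}0.png",p[:,:,::-1]); np.save(f"pics/{n}0.npy",d)
    c=manip.get_calibration(n); print(n,c)
    for k in ["vise","knob","foot","plate","fence","stop"]:
        for r in manip.look_for(n,k)[:3]: print(k,np.round(r["at"],3),round(r["confidence"],2))
print(manip.current_time(),manip.current_tcp_rot(),manip.current_force())
E
```

```text
pics
0.0
scene {'camera_matrix': array([[373.84738457,   0.        , 319.66940745],
       [  0.        , 373.84738457, 198.49953773],
       [  0.        ,   0.        ,   1.        ]]), 'R': array([[ 0.15566087,  0.9876675 ,  0.01681069],
       [ 0.78261534, -0.11292409, -0.61217758],
       [-0.60272957,  0.1084484 , -0.7905416 ]]), 't': array([-0.11773757, -0.43847783,  1.37252176])}
vise [0.572 0.198 0.035] 0.94
knob [0.556 0.189 0.044] 0.6
knob [ 0.583 -0.399  0.031] 0.51
foot [0.607 0.21  0.041] 0.69
foot [0.386 0.112 0.014] 0.49
plate [ 0.556 -0.13   0.018] 0.65
fence [ 0.608 -0.139  0.04 ] 0.75
fence [0.691 0.085 0.014] 0.58
stop [ 0.575 -0.217  0.047] 0.56
top {'camera_matrix': array([[506.9769082 ,   0.        , 317.48529108],
       [  0.        , 506.9769082 , 203.04653117],
       [  0.        ,   0.        ,   1.        ]]), 'R': array([[-0.0216687 , -0.99973596, -0.00764765],
       [-0.98316159,  0.02269652, -0.18132332],
       [ 0.18144902,  0.00358984, -0.9833938 ]]), 't': array([0.05275475, 0.57910904, 1.41638337])}
vise [0.559 0.198 0.034] 0.96
knob [0.545 0.193 0.044] 0.88
foot [0.6   0.213 0.038] 0.81
foot [0.376 0.116 0.016] 0.72
foot [0.521 0.446 0.02 ] 0.33
fence [0.423 0.342 0.008] 0.69
fence [ 0.602 -0.129  0.042] 0.56
0.7 [[ 2.02494556e-05  4.49139706e-01  8.93461540e-01]
 [ 2.19024317e-05  8.93461540e-01 -4.49139707e-01]
 [-1.00000000e+00  2.86638149e-05  8.25485803e-06]] [-0.03568675 -0.1013958   0.02767318]
```

View pics/scene0.png

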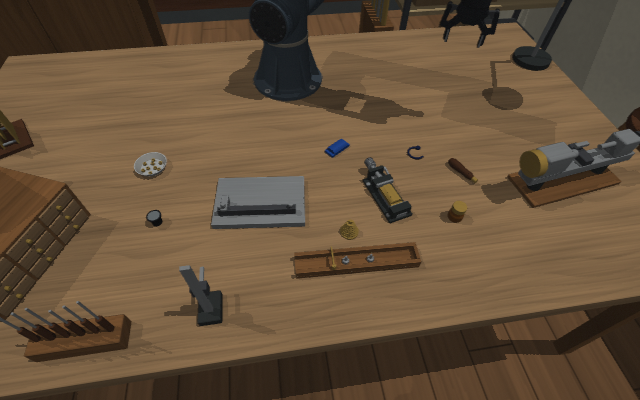

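View pics/top0.png

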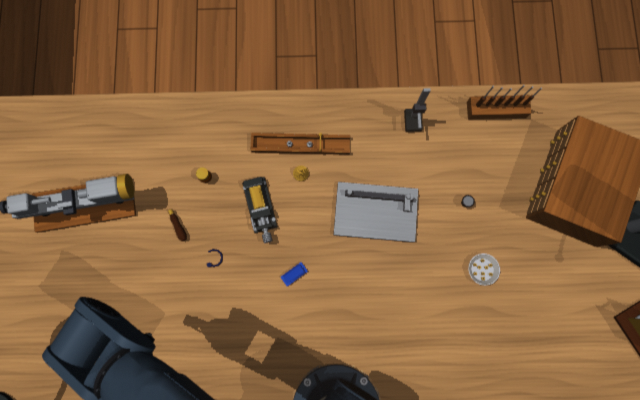

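The scene picture shows the vise at about (387,195) with its knob at (371,163), and the plate at (258,202). In the top picture the vise is at (260,205), the knob at (268,237), the plate at (376,212) with the stop at its right end (408,203), and the blue decoy at (294,274). Next I'll measure from depth.

```bash
cat > h.py <<'E'
import numpy as np, cv2
from bench import manip
def cloud(n,d,pic):
    c=manip.get_calibration(n);K=c["camera_matrix"]
    v,u=np.mgrid[0:400,0:640]; 
    X=np.stack([(u-K[0,2])/K[0,0]*d,(v-K[1,2])/K[1,1]*d,d],-1).reshape(-1,3)
    m=X[:,2]>0
    return ((X-c["t"])@c["R"])[m], pic.reshape(-1,3)[m]
def ortho(P,C,x0,x1,y0,y1,s,zmin=-.01):
    # image: up=+x, left=+y ; s px per m
    H=int((x1-x0)*s);W=int((y1-y0)*s)
    im=np.zeros((H,W,3),np.uint8)
    o=np.argsort(P[:,2]);P=P[o];C=C[o]
    r=((x1-P[:,0])*s).astype(int);c=((y1-P[:,1])*s).astype(int)
    m=(r>=0)&(r<H)&(c>=0)&(c<W)&(P[:,2]>zmin)
    for rr,cc,col in zip(r[m],c[m],C[m]): im[max(rr-2,0):rr+3,max(cc-2,0):cc+3]=col[::-1]
    return im
E
python3 - <<'E'
from h import *
for n in ["top","scene"]:
    pic=cv2.imread(f"pics/{n}0.png")[:,:,::-1];d=np.load(f"pics/{n}0.npy")
    P,C=cloud(n,d,pic)
    b=(abs(P[:,0]-.5)<.15)&(abs(P[:,1])<.5)
    print(n,"bench z",np.median(P[b,2]))
    a=P[(abs(P[:,0]-.55)<.12)&(abs(P[:,1]+.13)<.16)]
    pl=a[(a[:,2]>.014)&(a[:,2]<.026)]
    (c,sz,ang)=cv2.minAreaRect(pl[:,:2].astype(np.float32)*1000); print("plate",c,sz,ang,np.median(pl[:,2]))
    f=a[(a[:,2]>.036)&(a[:,2]<.047)]
    (c,sz,ang)=cv2.minAreaRect(f[:,:2].astype(np.float32)*1000); print("fence",c,sz,ang)
    v=P[(abs(P[:,0]-.57)<.13)&(abs(P[:,1]-.2)<.07)]
    for lo,hi in [(.005,.015),(.02,.06),(.03,.06),(.036,.06),(.041,.06)]:
        f=v[(v[:,2]>lo)&(v[:,2]<hi)]
        (c,sz,ang)=cv2.minAreaRect(f[:,:2].astype(np.float32)*1000); print("vise",lo,hi,c,sz,ang,len(f))
    cv2.imwrite(f"pics/ov_{n}.png",np.hstack([ortho(P,C,.42,.7,.1,.3,2000),np.zeros((560,10,3),np.uint8)]))
    crop=pic[160:260,200:440,::-1] if n=="top" else pic[130:250,190:430,::-1]
    cv2.imwrite(f"pics/cr_{n}.png",cv2.resize(crop,None,fx=3.3,fy=3.3,interpolation=cv2.INTER_CUBIC))
E
```

```text
top bench z 0.0014927944385392865
plate (556.7462768554688, -131.99844360351562) (240.4156951904297, 161.0695037841797) 83.77271270751953 0.020129412961261348
fence (596.8671264648438, -139.48678588867188) (199.3387451171875, 48.06843566894531) 76.17879486083984
vise 0.005 0.015 (569.7764892578125, 200.12469482421875) (137.45184326171875, 257.95697021484375) 89.4179916381836 625
vise 0.02 0.06 (566.079345703125, 211.30795288085938) (197.07321166992188, 61.30613327026367) 11.609082221984863 902
vise 0.03 0.06 (565.63134765625, 211.0531463623047) (196.0865478515625, 60.97309875488281) 10.934576988220215 827
vise 0.036 0.06 (566.036865234375, 210.32940673828125) (195.01698303222656, 58.942405700683594) 11.91205883026123 720
vise 0.041 0.06 (565.6917724609375, 208.6317138671875) (193.06375122070312, 55.70295715332031) 12.043906211853027 512Traceback (most recent call last):
  File "<stdin>", line 16, in <module>
    return _nx.concatenate(arrs, 1, dtype=dtype, casting=casting)
           ~~~~~~~~~~~~~~~^^^^^^^^^^^^^^^^^^^^^^^^^^^^^^^^^^^^^^^
ValueError: all the input array dimensions except for the concatenation axis must match exactly, but along dimension 0, the array at index 0 has size 559 and the array at index 1 has size 560
```

```bash
python3 - <<'E'
from h import *
for n in ["top","scene"]:
    pic=cv2.imread(f"pics/{n}0.png")[:,:,::-1];d=np.load(f"pics/{n}0.npy")
    P,C=cloud(n,d,pic)
    b=(abs(P[:,0]-.5)<.15)&(abs(P[:,1])<.5)
    a=P[(abs(P[:,0]-.55)<.12)&(abs(P[:,1]+.13)<.16)]
    pl=a[(a[:,2]>.014)&(a[:,2]<.026)]
    (c,sz,ang)=cv2.minAreaRect(pl[:,:2].astype(np.float32)*1000); print("plate",c,sz,ang,np.median(pl[:,2]))
    v=P[(abs(P[:,0]-.57)<.13)&(abs(P[:,1]-.2)<.07)]
    for lo,hi in [(.02,.06),(.036,.06)]:
        f=v[(v[:,2]>lo)&(v[:,2]<hi)]
        (c,sz,ang)=cv2.minAreaRect(f[:,:2].astype(np.float32)*1000); print("vise",lo,hi,c,sz,ang,len(f))
    cv2.imwrite(f"pics/ov_{n}.png",ortho(P,C,.42,.7,.1,.3,2000))
    cv2.imwrite(f"pics/op_{n}.png",ortho(P,C,.44,.67,-.3,.02,2000))
    crop=pic[160:260,200:440,::-1] if n=="top" else pic[130:250,190:430,::-1]
    cv2.imwrite(f"pics/cr_{n}.png",cv2.resize(crop,None,fx=3.3,fy=3.3,interpolation=cv2.INTER_CUBIC))
    # z profiles of vise along axis
    y=np.deg2rad(12.0); e=np.array([np.cos(y),np.sin(y)]); nn=np.array([-e[1],e[0]])
    o=np.array([.59,.213]); q=P[:,:2]-o; s=q@e; t=q@nn
    for s0 in np.arange(-.15,.09,.005):
        m=(abs(s-s0)<.0025)&(abs(t)<.04)&(P[:,2]>.005)&(P[:,2]<.07)
        mm=m&(abs(t)<.009)
        hi=m&(P[:,2]>.033)
        print(round(s0,3),mm.sum(),np.round(np.median(P[mm,2]),4) if mm.sum() else None, np.round([t[hi].min(),t[hi].max()],3) if hi.sum() else None)
E
```

```text
plate (556.7462768554688, -131.99844360351562) (240.4156951904297, 161.0695037841797) 83.77271270751953 0.020129412961261348
vise 0.02 0.06 (566.079345703125, 211.30795288085938) (197.07321166992188, 61.30613327026367) 11.609082221984863 902
vise 0.036 0.06 (566.036865234375, 210.32940673828125) (195.01698303222656, 58.942405700683594) 11.91205883026123 720
-0.15 2 0.0061 None
-0.145 1 0.0056 None
-0.14 1 0.0052 None
-0.135 1 0.0092 None
-0.13 1 0.0065 None
-0.125 0 None None
-0.12 15 0.0429 [-0.015  0.009]
-0.115 12 0.0462 [-0.013  0.011]
-0.11 10 0.0445 [-0.014  0.009]
-0.105 10 0.047 [-0.013  0.011]
-0.1 10 0.0472 [-0.013  0.01 ]
-0.095 8 0.0458 [-0.014  0.01 ]
-0.09 7 0.0399 [-0.006  0.002]
-0.085 10 0.0398 [-0.008  0.008]
-0.08 16 0.0441 [-0.022  0.03 ]
-0.075 10 0.0458 [-0.022  0.032]
-0.07 5 0.046 [-0.02   0.031]
-0.065 11 0.0371 [-0.008  0.03 ]
-0.06 11 0.0366 [-0.004  0.033]
-0.055 11 0.0366 [-0.005  0.029]
-0.05 11 0.0382 [-0.003  0.006]
-0.045 16 0.0405 [-0.026  0.028]
-0.04 9 0.043 [-0.027  0.027]
-0.035 12 0.0435 [-0.025  0.028]
-0.03 8 0.0464 [-0.026  0.028]
-0.025 11 0
[... 1752 characters left out ...]
0.025]
-0.025 10 0.0448 [-0.029  0.024]
-0.02 12 0.0435 [-0.026  0.024]
-0.015 6 0.0439 [-0.017  0.011]
-0.01 10 0.044 [-0.017  0.016]
-0.005 11 0.0448 [-0.018  0.009]
0.0 8 0.0447 [-0.018  0.014]
0.005 10 0.045 [-0.018  0.016]
0.01 10 0.0446 [-0.017  0.016]
0.015 11 0.0441 [-0.017  0.015]
0.02 9 0.0455 [-0.016  0.018]
0.025 10 0.0455 [-0.017  0.015]
0.03 11 0.045 [-0.017  0.017]
0.035 11 0.0449 [-0.014  0.012]
0.04 28 0.0392 [-0.017  0.018]
0.045 6 0.0327 [-0.015  0.017]
0.05 4 0.0405 [-0.016  0.025]
0.055 8 0.0405 [-0.026  0.026]
0.06 13 0.0415 [-0.027  0.03 ]
0.065 11 0.0409 [-0.027  0.028]
0.07 10 0.0412 [-0.027  0.028]
0.075 49 0.0241 [-0.027  0.026]
0.08 5 0.0088 None
0.085 0 None None
```

View pics/cr_top.png

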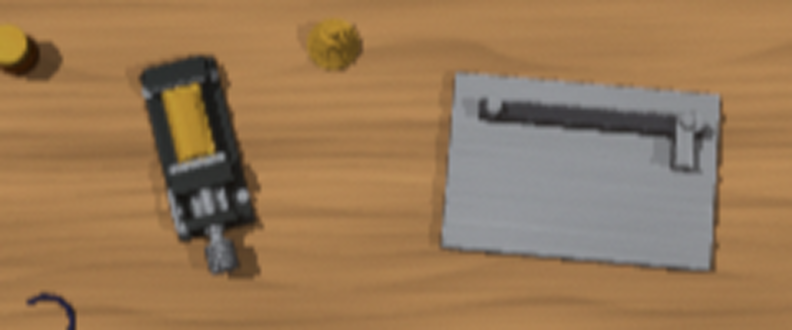

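View pics/cr_scene.png

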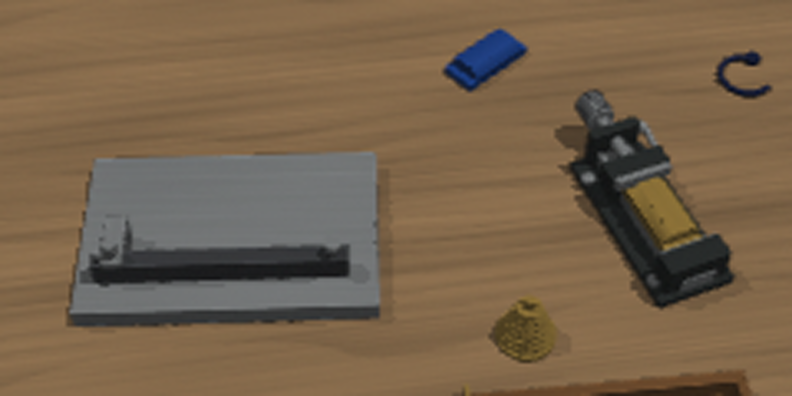

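View pics/ov_top.png

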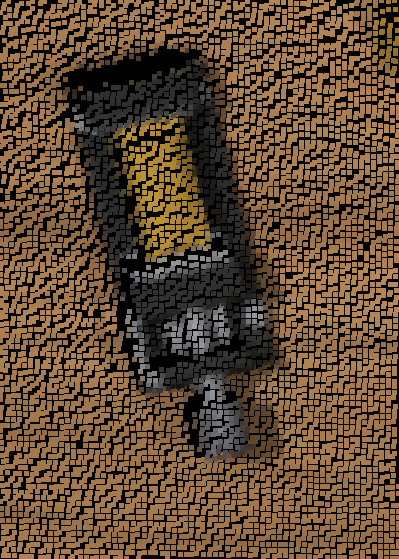

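View pics/op_top.png

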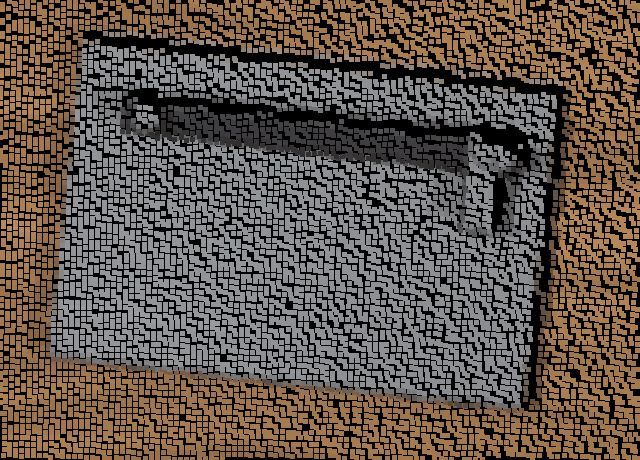

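The crops agree with the list: the foot sits brass in the vise, the stop is at the right end of the fence, and the blue piece is a decoy. I'll refine the yaws and origins by fitting.

```bash
python3 - <<'E'
from h import *
from scipy.optimize import minimize
B=lambda x0,x1,w,h:(x0,x1,w,h)
vise=[(-.080,.080,.070,.010),(-.038,.0385,.030,.024),(.0385,.070,.056,.040),(-.094,-.083,.056,.047)]
foot=[(-.0375,.0375,.034,.008),(-.028,.028,.026,.018)]
for n in ["top","scene"]:
    pic=cv2.imread(f"pics/{n}0.png")[:,:,::-1];d=np.load(f"pics/{n}0.npy")
    P,C=cloud(n,d,pic); Ci=C.astype(int)
    near=(abs(P[:,0]-.6)<.1)&(abs(P[:,1]-.21)<.05)
    br=near&(Ci[:,0]-Ci[:,2]>70)&(P[:,2]>.028)
    c,sz,a=cv2.minAreaRect(P[br][:,:2].astype(np.float32)*1000)
    print(n,"brass",c,sz,a,br.sum(),"z",np.percentile(P[br,2],[10,50,90]))
    q=P[br,:2]-P[br,:2].mean(0); w=np.linalg.svd(q,full_matrices=False)[2][0]; print(" pca",P[br,:2].mean(0),np.degrees(np.arctan(w[1]/w[0])))
    # slices
    y=np.deg2rad(12.); e=np.array([np.cos(y),np.sin(y)]); nn=np.array([-e[1],e[0]])
    q=P[:,:2]-np.array([.60,.2135]); s=q@e;t=q@nn
    S=[];T=[]
    for s0 in np.arange(-.135,.075,.003):
        if -.08<s0<-.055: continue
        m=(abs(s-s0)<.003)&(abs(t)<.04)&(P[:,2]>.034)
        if m.sum()>8: S.append(s0);T.append((t[m].min()+t[m].max())/2)
    k=np.polyfit(S,T,1); r=np.array(T)-np.polyval(k,S); g=abs(r)<.003; k=np.polyfit(np.array(S)[g],np.array(T)[g],1)
    print(" mids: yaw",12+np.degrees(np.arctan(k[0])),"t0",k[1],r.std())
    # fence line in plate frame
    yp=np.deg2rad(-6.35); e=np.array([np.cos(yp),np.sin(yp)]); nn=np.array([-e[1],e[0]])
    q=P[:,:2]-np.array([.5575,-.1328]); X=q@e;Y=q@nn
    m=(abs(X)<.1)&(abs(Y)<.13)
    for lo,hi in [(.037,.045)]:
        f=m&(P[:,2]>lo)&(P[:,2]<hi)
        ys=np.arange(-.1,.11,.01)
        print(" fence front/back", [ (round(y0,2),round(X[f&(abs(Y-y0)<.005)].min()*1000),round(X[f&(abs(Y-y0)<.005)].max()*1000)) for y0 in ys if (f&(abs(Y-y0)<.005)).sum()>2])
        print(" Y range",Y[f].min(),Y[f].max())
    f=m&(P[:,2]>.036)&(X<.025)&(Y<-.05)
    print(" stop block X,Y range",X[f].min(),X[f].max(),Y[f].min(),Y[f].max(),f.sum(), "Z",np.median(P[f,2]))
    f=m&(P[:,2]>.014)
    print(" plate",X[f].min(),X[f].max(),Y[f].min(),Y[f].max())
E
```

```text
top brass (607.0975341796875, 218.44583129882812) (66.37749481201172, 33.104488372802734) 13.552555084228516 246 z [0.03469297 0.04225858 0.04758975]
 pca [0.60576753 0.21774724] 13.48075506920004
 mids: yaw 13.71632445097179 t0 0.003547238889049069 0.0014981758330552797
 fence front/back [(np.float64(-0.1), 36, 51), (np.float64(-0.09), 6, 38), (np.float64(-0.08), 5, 54), (np.float64(-0.07), 35, 51), (np.float64(-0.06), 36, 51), (np.float64(-0.05), 37, 49), (np.float64(-0.04), 37, 52), (np.float64(-0.03), 36, 51), (np.float64(-0.02), 35, 50), (np.float64(-0.01), 35, 52), (np.float64(-0.0), 35, 51), (np.float64(0.01), 35, 50), (np.float64(0.02), 37, 53), (np.float64(0.03), 36, 52), (np.float64(0.04), 36, 51), (np.float64(0.05), 38, 49), (np.float64(0.06), 36, 52), (np.float64(0.07), 35, 51), (np.float64(0.08), 35, 50), (np.float64(0.09), 37, 53), (np.float64(0.1), 36, 46)]
 Y range -0.10317673544708476 0.0967871916743315
 stop block X,Y range 0.004846680791461695 0.02496389437130198 -0.09169198938837901 -0.07688655150484686 44 Z 0.047514915193745816
 plate -0.0814741007326848 0.079674
[... 484 characters left out ...]
8, 54), (np.float64(-0.05), 38, 54), (np.float64(-0.04), 39, 54), (np.float64(-0.03), 37, 53), (np.float64(-0.02), 37, 54), (np.float64(-0.01), 38, 54), (np.float64(-0.0), 37, 54), (np.float64(0.01), 37, 55), (np.float64(0.02), 38, 53), (np.float64(0.03), 39, 53), (np.float64(0.04), 39, 54), (np.float64(0.05), 37, 53), (np.float64(0.06), 39, 53), (np.float64(0.07), 37, 54), (np.float64(0.08), 38, 54), (np.float64(0.09), 37, 54)]
 Y range -0.1038099422653523 0.09562114376550418
 stop block X,Y range 0.008187597899302967 0.024435942437827454 -0.0933625932750168 -0.07856541500040468 39 Z 0.04823085504117305
 plate -0.08084457054908968 0.08242618211556169 -0.12077997879014066 0.11930576631444614
```

```bash
cat >> h.py <<'E'
YV=np.deg2rad(13.65); ev=np.array([np.cos(YV),np.sin(YV),0]); nv=np.array([-ev[1],ev[0],0]); OV=np.array([.602,.216,0])
YP=np.deg2rad(-6.35); ep=np.array([np.cos(YP),np.sin(YP),0]); np_=np.array([-ep[1],ep[0],0]); OP=np.array([.5575,-.1328,0])
XF=.037; YS=-.0775
def down(y):  # tool x down, tool y given
    x=np.array([0,0,-1.]); return np.stack([x,y,np.cross(x,y)],1)
def V(x,y,z): return OV+x*ev+y*nv+np.array([0,0,z])
def F(x,y,z): # fence/stop corner frame, z above plate
    return OP+(XF+x)*ep+(YS+y)*np_+np.array([0,0,.02+z])
E
python3 - <<'E'
from h import *
R=down(nv)
print(V(-.1215,0,.1), manip.inverse_kinematics(V(-.1215,0,.1),R))
print(manip.current_grip_width())
manip.set_gripper(.65); print(manip.current_time())
manip.move_ptp(V(-.1215,0,.09),R); print(manip.current_time(),manip.current_ee_pos(),manip.current_force())
p,d=manip.grab_frame("top"); cv2.imwrite("pics/top1.png",cv2.resize(p[140:280,180:380,::-1],None,fx=4,fy=4))
p,d=manip.grab_frame("scene"); cv2.imwrite("pics/scene1.png",cv2.resize(p[80:230,300:500,::-1],None,fx=4,fy=4))
E
```

```text
[0.48393172 0.18732719 0.1       ] [ 2.79602492e-01  4.13038293e-01  1.81665394e+00 -4.44089210e-16
  9.11900420e-01 -1.52943128e+00]
0.9989276341421333
1.1083
2.5833 [0.48390245 0.18792758 0.09022181] [-0.31775686  0.3923807  -0.91706106]
```

View pics/scene1.png

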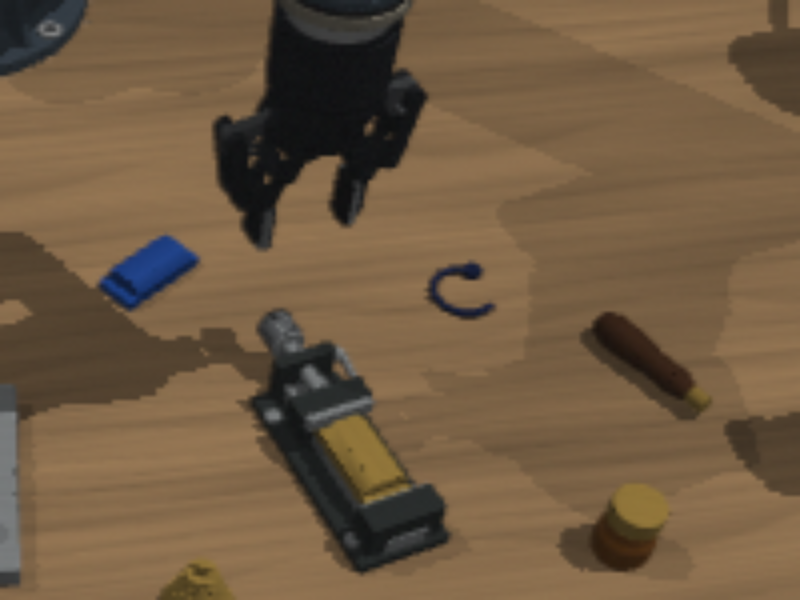

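The gripper stands open above the knob (275,330 in the crop) and is aligned with the slide. I'll descend, grip and pull.

```bash
python3 - <<'E'
from h import *
manip.move_l(V(-.1215,0,.017)); f0=manip.current_force();print(manip.current_time(),f0)
manip.set_gripper(0.,40); print("grip",manip.current_grip_width(),manip.current_force(),manip.current_ee_pos())
for dx in (.010,.018,.0235):
    manip.move_l(V(-.1215-dx,0,.017),max_speed=.05); print(dx,manip.current_time(),manip.current_force()@ev,manip.current_ee_pos())
p,d=manip.grab_frame("scene"); cv2.imwrite("pics/scene2.png",cv2.resize(p[80:230,300:500,::-1],None,fx=4,fy=4))
E
```

```text
3.3167 [ 0.58302908  0.36841044 -0.1647735 ]
grip 0.001232602870415334 [ 0.2839167 -0.1620613 -0.061746 ] [0.48396576 0.1873075  0.01707934]
0.01 4.2333 0.8794435654585728 [0.47386999 0.18488686 0.01703051]
0.018 4.5417 -0.7200618778763516 [0.46615844 0.1830407  0.01701781]
0.0235 4.8 -0.11144321440616986 [0.46081352 0.18170806 0.01698621]
```

View pics/scene2.png

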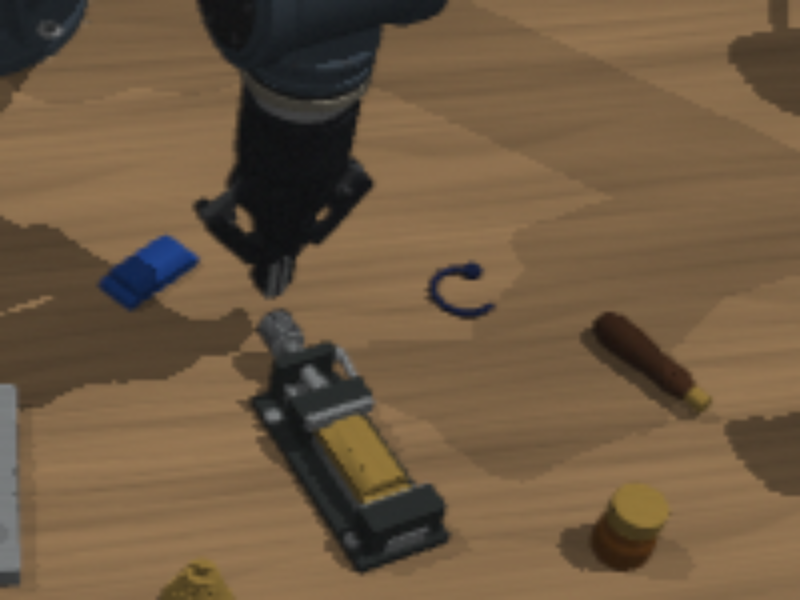

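The fingers shut on nothing, behind the knob (crop 272,290 against the knob at 280,328), so I'll check the geometry.

```bash
python3 - <<'E'
from h import *
def proj(n,X):
    c=manip.get_calibration(n);q=c["camera_matrix"]@(c["R"]@X+c["t"]);return q[:2]/q[2]
for n,o in (("scene",(300,80)),):
    for nm,X in (("tcp",manip.current_ee_pos()),("knob",V(-.1215,0,.034)),("knobtop",V(-.1215,0,.047)),("foottop",V(0,0,.044)),("fj",V(.0385,0,.04)),("br",V(-.083,0,.047)),("outer",V(-.1345,0,.034))):
        print(nm,(proj(n,X)-o)*4)
for n in("scene","top"):
    c=manip.get_calibration(n);print(n,-c["R"].T@c["t"])
n="scene"; d=np.load("pics/scene0.npy");pic=cv2.imread("pics/scene0.png")[:,:,::-1]
im=pic[145:245,350:425,::-1]; cv2.imwrite("pics/z.png",cv2.resize(im,None,fx=6,fy=6,interpolation=cv2.INTER_CUBIC))
n="top"; pic=cv2.imread("pics/top0.png"); cv2.imwrite("pics/z2.png",cv2.resize(pic[170:250,225:295],None,fx=7,fy=7,interpolation=cv2.INTER_CUBIC))
for nm,X in (("knob",V(-.1215,0,.034)),("foottop",V(0,0,.044)),("fj",V(.0385,0,.04)),("br",V(-.083,0,.047)),("outer",V(-.1345,0,.034))):
        print(nm,(proj(n,X)-(225,170))*7)
E
```

```text
tcp [260.53549472 326.47402168]
knob [277.98360426 332.41393482]
knobtop [280.21581553 319.86147536]
foottop [363.34897539 446.03101388]
fj [391.17343633 492.35876669]
br [305.61177206 357.20318725]
outer [269.73356379 320.17663372]
scene [ 1.18874605 -0.08207692  0.8185885 ]
top [0.31349952 0.03451248 1.49827205]
knob [297.03243387 475.91584708]
foottop [224.89916897 193.44740068]
fj [204.50960498 108.55254245]
br [271.40650861 382.62774174]
outer [304.5532234  506.13325342]
```

View pics/z.png

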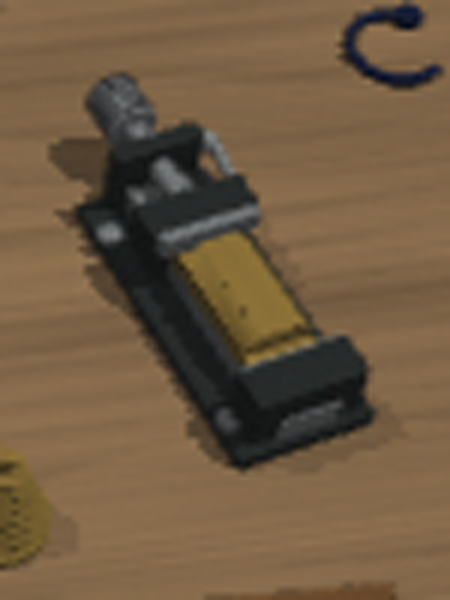

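View pics/z2.png

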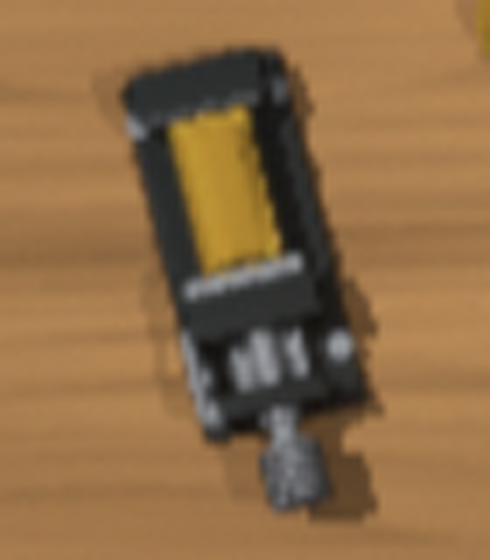

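```bash
python3 - <<'E'
from h import *
print(manip.current_ee_pos(),manip.current_grip_width(),manip.current_tcp_rot().round(3).tolist())
for n in("scene","top"):
    p,d=manip.grab_frame(n); np.save(f"pics/{n}3.npy",d); cv2.imwrite(f"pics/{n}3.png",p[:,:,::-1])
    P,C=cloud(n,d,p)
    q=P-OV; s=q@ev;t=q@nv
    m=(s<-.11)&(s>-.2)&(abs(t)<.05)&(P[:,2]>.008)&(P[:,2]<.12)
    print(n,m.sum())
    for z in np.arange(.01,.12,.008):
        k=m&(abs(P[:,2]-z)<.004)
        if k.sum(): print(round(z,3),k.sum(),"s",np.round(np.percentile(s[k],[0,50,100]),3),"t",np.round(np.percentile(t[k],[0,50,100]),3))
E
python3 - <<'E'
import cv2
a=cv2.imread("pics/scene3.png")[60:200,310:440]; cv2.imwrite("pics/z3.png",cv2.resize(a,None,fx=5,fy=5))
E
```

```text
[0.46107297 0.18179973 0.01705024] 0.0018169533829079357 [[0.0, -0.236, 0.972], [0.0, 0.972, 0.236], [-1.0, 0.0, 0.0]]
scene 284
0.026 1 s [-0.11 -0.11 -0.11] t [-0.01 -0.01 -0.01]
0.034 11 s [-0.131 -0.125 -0.112] t [-0.013 -0.012 -0.009]
0.042 27 s [-0.13 -0.12 -0.11] t [-0.015 -0.008  0.009]
0.05 26 s [-0.132 -0.12  -0.11 ] t [-0.009 -0.001  0.007]
0.058 3 s [-0.142 -0.135 -0.135] t [-0.008 -0.007 -0.004]
0.066 14 s [-0.148 -0.134 -0.132] t [-0.013 -0.003  0.011]
0.074 25 s [-0.15  -0.136 -0.133] t [-0.015 -0.004  0.015]
0.082 21 s [-0.149 -0.136 -0.132] t [-0.015 -0.007  0.013]
0.09 22 s [-0.146 -0.136 -0.132] t [-0.014 -0.007  0.011]
0.098 13 s [-0.138 -0.134 -0.131] t [-0.015  0.001  0.023]
0.106 40 s [-0.139 -0.133 -0.129] t [-0.03   0.002  0.034]
0.114 68 s [-0.16  -0.134 -0.13 ] t [-0.04  -0.012  0.038]
top 0
```

View pics/z3.png

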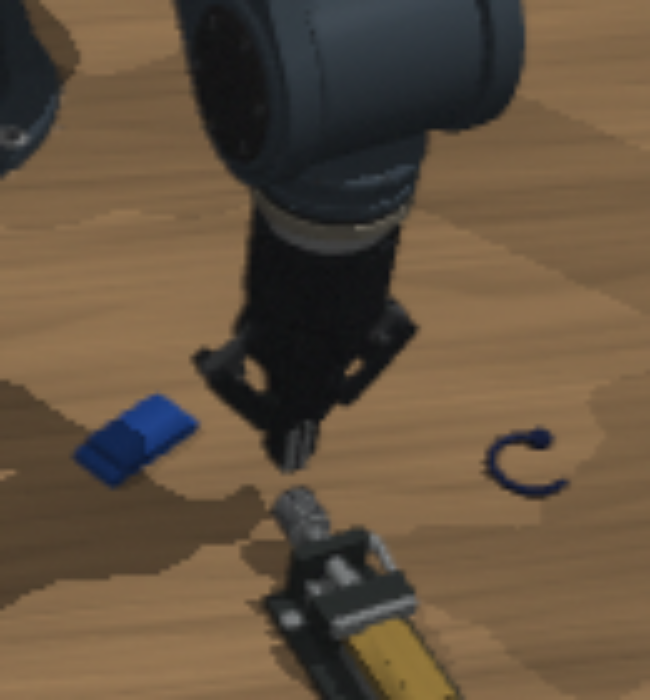

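View pics/top3.png

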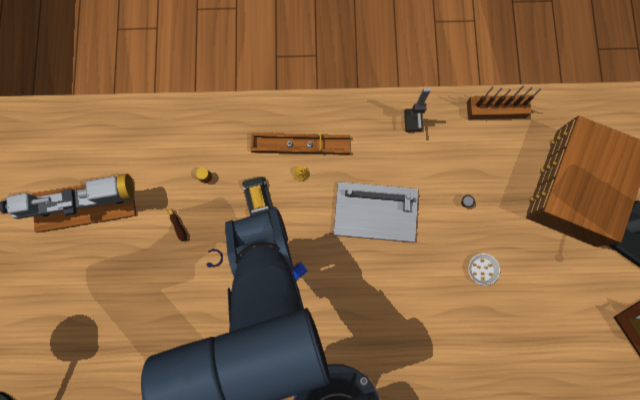

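The fingertips show in the depth at z of about 0.056, while the TCP reads 0.017. I'll test this by touching the bench carefully here with shut fingers.

```bash
python3 - <<'E'
from h import *
p=manip.current_ee_pos(); p=V(-.16,0,.017); manip.move_l(p,max_speed=.05)
f0=manip.current_force(); print(manip.current_time(),f0)
for z in (.008,.004,.002,.0005,-.001,-.002):
    p[2]=z; manip.move_l(p,max_speed=.03); f=manip.current_force(); print(z,(f-f0).round(2),manip.current_ee_pos()[2].round(4))
    if f[2]-f0[2]>3: break
print(manip.current_time())
pp,d=manip.grab_frame("scene"); cv2.imwrite("pics/z4.png",cv2.resize(pp[60:200,310:440,::-1],None,fx=5,fy=5))
P,C=cloud("scene",d,pp); q=P-OV; s=q@ev;t=q@nv
m=(s<-.138)&(s>-.2)&(abs(t)<.02)&(P[:,2]>.004)&(P[:,2]<.12)
for z in np.arange(.01,.1,.008):
    k=m&(abs(P[:,2]-z)<.004)
    if k.sum(): print(round(z,3),k.sum(),np.round(np.percentile(s[k],[0,50,100]),3))
E
```

```text
5.4 [ 0.88479823  0.59150786 -0.63604394]
0.008 [ 0.53 -0.56  0.13] 0.0078
0.004 [-1.86 -0.38  0.49] 0.0038
0.002 [-0.71 -1.42 -0.24] 0.0019
0.0005 [-0.63  0.61  0.88] 0.0004
-0.001 [-0.81  0.47  0.53] -0.0011
-0.002 [-0.88  0.47  0.49] -0.002
7.1333
0.042 6 [-0.152 -0.15  -0.148]
0.05 19 [-0.167 -0.153 -0.147]
0.058 21 [-0.165 -0.15  -0.148]
0.066 26 [-0.164 -0.152 -0.147]
0.074 9 [-0.154 -0.149 -0.148]
0.082 22 [-0.156 -0.149 -0.145]
0.09 38 [-0.168 -0.152 -0.143]
0.098 14 [-0.173 -0.147 -0.145]
```

View pics/z4.png

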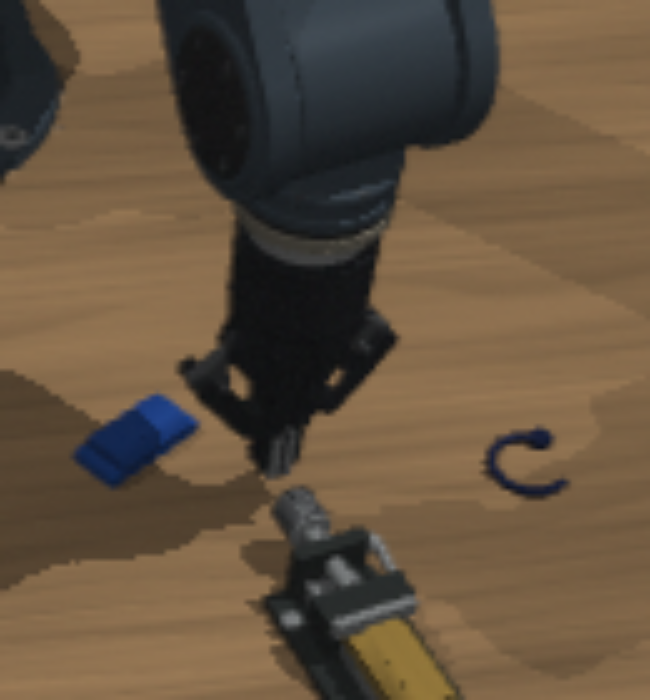

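Confirmed: the fingers really end about 40 mm short of the reported TCP. I'll find the exact offset by touching the bench.

```bash
python3 - <<'E'
from h import *
p=V(-.16,0,-.030); manip.move_l(p,max_speed=.06)
f0=manip.current_force(); print(manip.current_time(),f0)
for z in np.arange(-.033,-.052,-.0015):
    p[2]=z; manip.move_l(p,max_speed=.04); f=manip.current_force(); print(round(z,4),(f-f0).round(2),manip.current_ee_pos()[2].round(4))
    if f[2]-f0[2]>4: break
p[2]=z+.004; manip.move_l(p); print(manip.current_time())
E
```

```text
7.8 [ 0.76826309 -0.25630288  0.058793  ]
-0.033 [-0.8   0.65 -0.46] -0.033
-0.0345 [-0.8   0.93 -0.04] -0.0345
-0.036 [0.16 0.6  0.37] -0.0361
-0.0375 [-2.1   0.78 -0.08] -0.0376
-0.039 [-1.5   1.19 -1.1 ] -0.0391
-0.0405 [-4.27 -0.58 11.82] -0.0399
9.55
```

```bash
cat >> h.py <<'E'
OFF=.0395
def cmd(tip,R): return tip+OFF*R[:,0]
def tip(): return manip.current_ee_pos()-OFF*manip.current_tcp_rot()[:,0]
E
python3 - <<'E'
from h import *
R=down(nv)
manip.move_l(cmd(V(-.16,0,.016),R),max_speed=.1)
manip.set_gripper(.65); manip.move_l(cmd(V(-.1225,0,.016),R),max_speed=.1)
print(manip.current_time(),manip.current_force())
manip.set_gripper(0.,40); print("grip",manip.current_grip_width(),manip.current_force())
for dx in (.010,.018,.0235):
    manip.move_l(cmd(V(-.1225-dx,0,.016),R),max_speed=.05); print(dx,manip.current_time(),manip.current_force()@ev,manip.current_grip_width())
p,d=manip.grab_frame("scene"); cv2.imwrite("pics/scene5.png",cv2.resize(p[80:230,300:500,::-1],None,fx=4,fy=4))
E
```

```text
10.925 [ 0.01380047 -0.52461636  0.05736942]
grip 0.2881268695456099 [-3.48305315  2.38849915  3.46791123]
0.01 11.65 -2.871744806966157 0.2890331337806618
0.018 11.9583 -1.3386752607494843 0.2909113199395334
0.0235 12.2167 1.2768053197668636 0.2910962487936828
```

View pics/scene5.png

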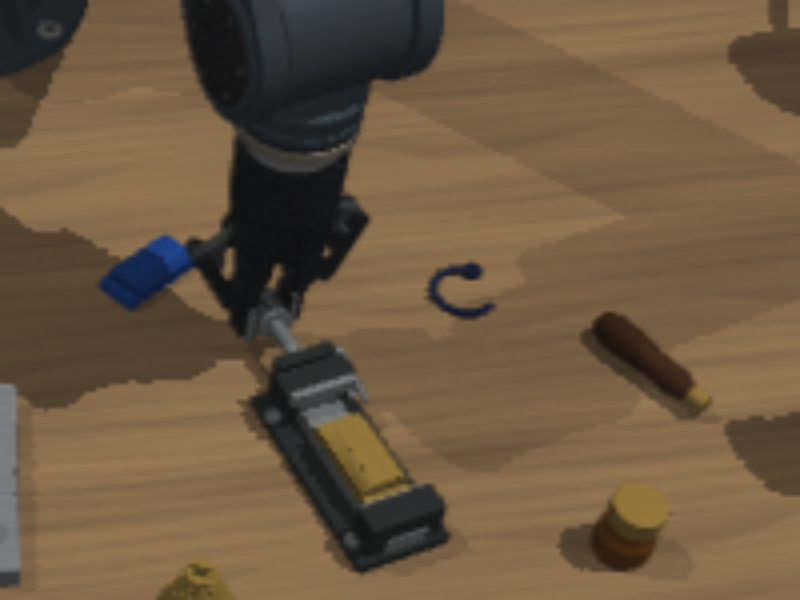

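The jaw is drawn well back, with the bare rail visible in the crop at (325,408), and the foot has not moved. I'll nudge it to the end stop, release, and lift the foot.

```bash
python3 - <<'E'
from h import *
R=down(nv)
manip.move_l(cmd(V(-.1225-.0255,0,.016),R),max_speed=.03); print(manip.current_force()@ev)
manip.set_gripper(.65)
manip.move_l(cmd(V(-.148,0,.075),R)); manip.move_l(cmd(V(0,0,.075),R),max_speed=.2)
manip.move_l(cmd(V(0,0,.0255),R)); print(manip.current_time(),manip.current_force())
manip.set_gripper(0.,40); print("grip",manip.current_grip_width(),manip.current_force()@nv,manip.current_force())
manip.move_l(cmd(V(0,0,.04),R),max_speed=.05)
manip.move_l(cmd(V(0,0,.11),R)); print("grip",manip.current_grip_width(),manip.current_force(),manip.current_time())
p,d=manip.grab_frame("scene"); cv2.imwrite("pics/scene6.png",cv2.resize(p[80:230,300:500,::-1],None,fx=4,fy=4))
E
```

```text
10.098970682602031
14.8333 [-0.07007698 -0.15229476 -0.25005106]
grip 0.38287727643107955 1.546443223472839 [-2.51062922  0.9816866   7.11356828]
grip 0.38403857903656546 [-0.05206213  1.37026891 -4.94727876] 16.2167
```

View pics/scene6.png

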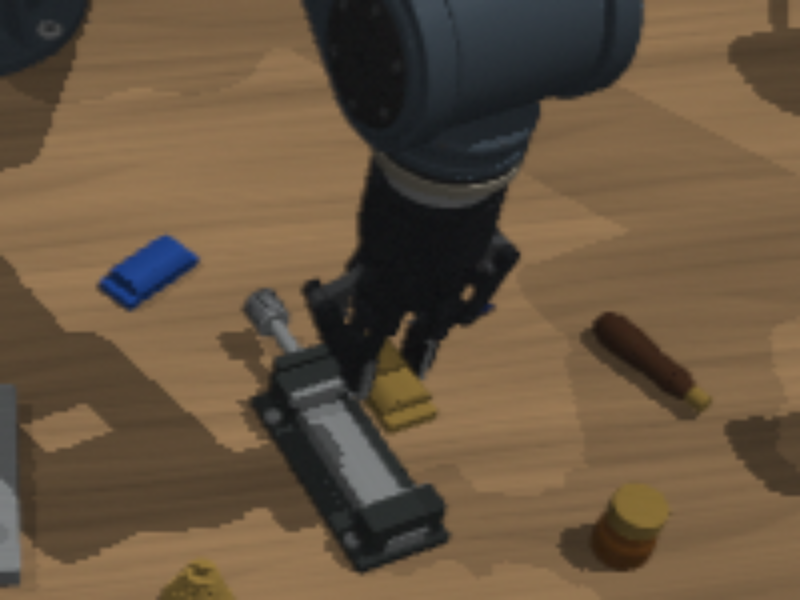

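The foot is up level in the fingers, the vise rail is empty and the jaw is at its end stop. Next I'll carry it to the plate.

```bash
python3 - <<'E'
from h import *
q=manip.current_qpos(); best=None
for sg in (1,-1):
    R=down(sg*ep); j=manip.inverse_kinematics(cmd(F(-.05,.0455,.07),R),R); print(sg,None if j is None else np.round(j-q,2), None if j is None else round(j[5],2))
    if j is not None and (best is None or abs(j-q).max()<best[0]): best=(abs(j-q).max(),R)
R=best[1]
manip.move_ptp(cmd(F(-.05,.0455,.07),R),R); print(manip.current_time(),manip.current_grip_width(),tip())
manip.move_l(cmd(F(-.05,.0455,.008),R)); manip.dwell(.1)
f0=manip.current_force(); print("f0",f0)
for z in np.arange(.006,-.004,-.001):
    manip.move_l(cmd(F(-.05,.0455,z),R),max_speed=.03); f=manip.current_force(); print(round(z,4),(f-f0).round(2))
    if f[2]-f0[2]>4: break
print(manip.current_time(),manip.current_grip_width())
p,d=manip.grab_frame("scene"); cv2.imwrite("pics/scene7.png",cv2.resize(p[100:250,180:380,::-1],None,fx=4,fy=4))
E
```

```text
1 [-0.65 -0.09  0.22  0.   -0.13  1.27] -0.26
-1 None None
17.7 0.380002780015898 [ 0.54130798 -0.16256286  0.08984244]
f0 [ 0.46286035 -0.88546186 -3.02025538]
0.006 [-0.99  0.81 -1.1 ]
0.005 [-0.1   1.34 -0.56]
0.004 [ 0.03  2.41 -0.6 ]
0.003 [ 0.41  1.19 -0.52]
0.002 [-5.17  2.49 13.38]
19.6167 0.3795139797966042
```

View pics/scene7.png

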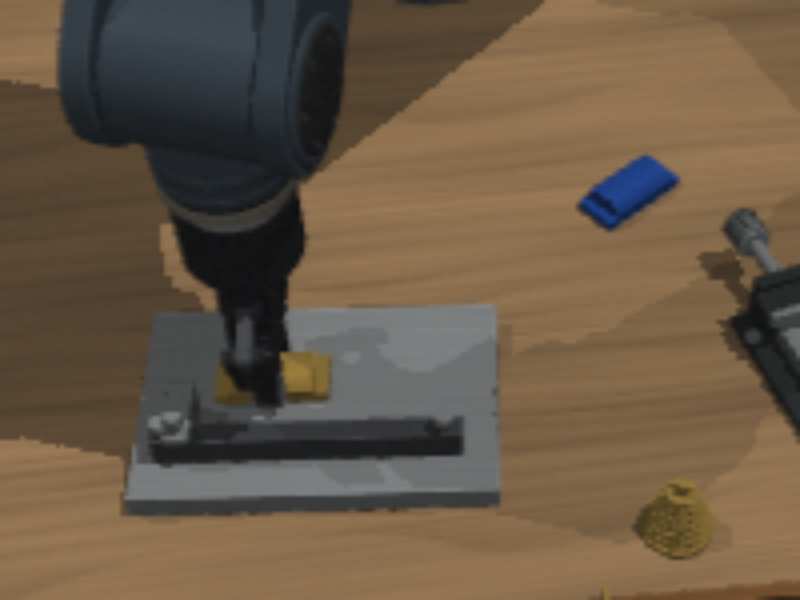

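The foot is on the plate and parallel to the fence, with its left lug end at crop (217,385) just clear of the stop. I'll let go, retreat and look.

```bash
python3 - <<'E'
from h import *
R=manip.current_tcp_rot()
R=down(ep)
manip.move_l(cmd(F(-.05,.0455,.0025),R),max_speed=.03)
manip.set_gripper(.55); manip.dwell(.3); print(manip.current_grip_width(),manip.current_force())
manip.move_l(cmd(F(-.05,.0455,.06),R)); 
Rp=down(np_); Rm=down(-np_); q=manip.current_qpos()
for nm,T in (("+",Rp),("-",Rm)):
    j=manip.inverse_kinematics(cmd(F(-.095,.0455,.06),T),T); print(nm,j if j is None else j.round(2))
    for a in (30,40,45):
        a=np.deg2rad(a); x=np.sin(a)*ep-np.array([0,0,np.cos(a)]); y=T[:,1]; TT=np.stack([x,y,np.cross(x,y)],1)
        j=manip.inverse_kinematics(cmd(F(-.035,.0375,.016),TT),TT); print("  tilt",j if j is None else j.round(2))
manip.move_l(cmd(F(-.11,.0455,.09),R),max_speed=.2)
print(q.round(2),manip.current_time())
for n in("scene","top"):
    p,d=manip.grab_frame(n); np.save(f"pics/{n}8.npy",d); cv2.imwrite(f"pics/{n}8.png",p[:,:,::-1])
    P,C=cloud(n,d,p); Ci=C.astype(int)
    br=(abs(P[:,0]-.55)<.09)&(abs(P[:,1]+.15)<.1)&(Ci[:,0]-Ci[:,2]>60)&(P[:,2]>.022)
    if br.sum()>20:
        c,sz,a=cv2.minAreaRect(P[br][:,:2].astype(np.float32)*1000); o=np.append(np.array(c)/1000,0)-OP
        print(n,c,sz,a,br.sum(),"fence-frame",o@ep-XF,o@np_-YS)
cv2.imwrite("pics/z8.png",np.vstack([cv2.resize(cv2.imread("pics/scene8.png")[160:240,200:320],None,fx=4,fy=4),cv2.resize(cv2.imread("pics/top8.png")[170:250,320:440],None,fx=4,fy=4)]))
E
```

```text
0.5457770588965337 [-0.26159046  0.26755509  0.69222405]
+ [-0.4   0.51  1.85 -0.    0.78 -1.86]
  tilt None
  tilt [-0.49  0.61  2.13  2.38  0.35  2.  ]
  tilt [-0.51  0.64  2.17  2.52  0.49  1.85]
- [-0.4   0.51  1.85 -0.    0.78  1.28]
  tilt [-0.46  0.58  2.04  1.44  0.17 -0.18]
  tilt [-0.49  0.61  2.13  2.38  0.35 -1.14]
  tilt [-0.51  0.64  2.17  2.52  0.49 -1.3 ]
[-0.38  0.57  1.73  0.    0.84 -0.26] 21.525
scene (543.4518432617188, -162.76344299316406) (73.27111053466797, 34.35548400878906) 82.51324462890625 268 fence-frame -0.04764796206112612 0.0461666387425044
```

View pics/z8.png

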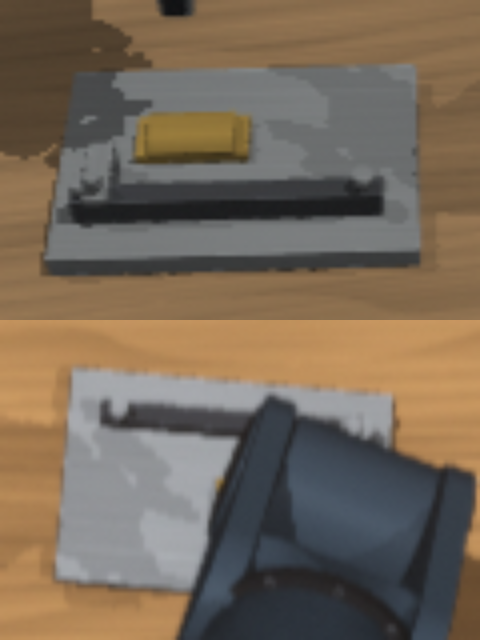

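The foot lies released at about (-48, +46) mm in the fence frame and parallel to the fence. With the fingers shut, I'll push it to the fence.

```bash
cat >> h.py <<'E'
RM=down(-np_)
def step_until(a,b,R,n,d,th,sp=.03):
    """go from fence-frame a to b in n steps until force along -d exceeds th"""
    f0=manip.current_force(); a=np.array(a,float); b=np.array(b,float)
    for k in range(1,n+1):
        x=a+(b-a)*k/n; manip.move_l(cmd(F(*x),R),max_speed=sp); f=manip.current_force()-f0
        print(x.round(4),"f(ep,np,z)",(f@ep).round(1),(f@np_).round(1),f[2].round(1))
        if -(f@d)>th: break
    return x
E
python3 - <<'E'
from h import *
manip.set_gripper(0.,40)
manip.move_ptp(cmd(F(-.10,.0455,.05),RM),RM); manip.move_l(cmd(F(-.092,.0455,.004),RM)); print(manip.current_time(),manip.current_grip_width())
manip.move_l(cmd(F(-.080,.0455,.004),RM),max_speed=.06)
manip.move_l(cmd(F(-.052,.0455,.004),RM),max_speed=.04); print(manip.current_force()@ep)
x=step_until((-.052,.0455,.004),(-.041,.0455,.004),RM,11,ep,5)
print(manip.current_time())
p,d=manip.grab_frame("scene"); cv2.imwrite("pics/z9.png",cv2.resize(p[150:240,200:320,::-1],None,fx=5,fy=5))
E
```

```text
24.0 0.0007754447202340203
-0.8002387419648823
[-0.051   0.0455  0.004 ] f(ep,np,z) 0.6 -0.4 0.3
[-0.05    0.0455  0.004 ] f(ep,np,z) -0.8 1.1 0.7
[-0.049   0.0455  0.004 ] f(ep,np,z) -1.1 0.8 0.6
[-0.048   0.0455  0.004 ] f(ep,np,z) 0.5 1.0 0.9
[-0.047   0.0455  0.004 ] f(ep,np,z) 0.5 0.5 0.0
[-0.046   0.0455  0.004 ] f(ep,np,z) 0.7 0.9 -0.0
[-0.045   0.0455  0.004 ] f(ep,np,z) -3.2 0.3 3.4
[-0.044   0.0455  0.004 ] f(ep,np,z) -9.1 -0.6 7.2
27.2
```

View pics/z9.png

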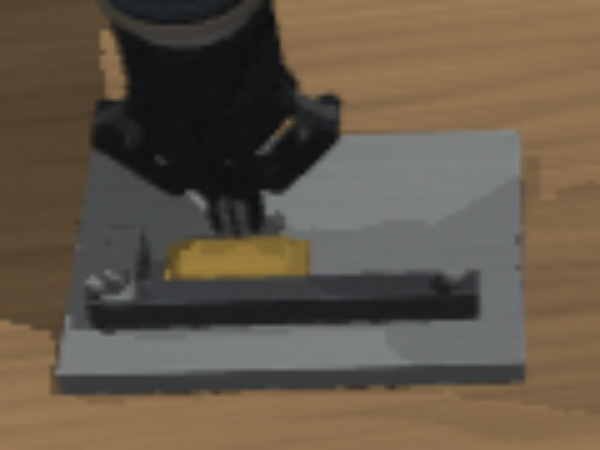

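The foot is flat against the fence: contact came at -45 mm, as predicted. Next I'll push its left end toward the stop.

```bash
python3 - <<'E'
from h import *
manip.move_l(cmd(F(-.055,.0455,.006),RM),max_speed=.1)
manip.move_l(cmd(F(-.055,.08,.045),RM),max_speed=.2)
manip.move_l(cmd(F(-.018,.118,.045),RM),max_speed=.2)
manip.move_l(cmd(F(-.018,.118,.003),RM),max_speed=.15); print(manip.current_time(),manip.current_force())
manip.move_l(cmd(F(-.018,.100,.003),RM),max_speed=.06); print(manip.current_force()@np_)
x=step_until((-.018,.100,.003),(-.018,.082,.003),RM,18,-np_,5)
print(manip.current_time())
p,d=manip.grab_frame("scene"); cv2.imwrite("pics/z10.png",cv2.resize(p[150:240,200:320,::-1],None,fx=5,fy=5))
E
```

```text
28.7667 [-0.49571676 -0.52354014 -0.4143828 ]
0.4552879419990812
[-0.018  0.099  0.003] f(ep,np,z) -0.6 -0.3 0.7
[-0.018  0.098  0.003] f(ep,np,z) -0.3 0.0 0.9
[-0.018  0.097  0.003] f(ep,np,z) -0.2 -1.8 0.1
[-0.018  0.096  0.003] f(ep,np,z) 0.0 -0.5 0.4
[-0.018  0.095  0.003] f(ep,np,z) -0.3 -0.9 -0.1
[-0.018  0.094  0.003] f(ep,np,z) 0.2 -0.7 0.3
[-0.018  0.093  0.003] f(ep,np,z) -0.2 0.2 0.7
[-0.018  0.092  0.003] f(ep,np,z) 0.0 -1.5 0.1
[-0.018  0.091  0.003] f(ep,np,z) -0.4 -0.2 0.5
[-0.018  0.09   0.003] f(ep,np,z) 0.2 -0.0 -0.1
[-0.018  0.089  0.003] f(ep,np,z) -0.2 0.1 0.4
[-0.018  0.088  0.003] f(ep,np,z) 0.5 0.9 -0.9
[-0.018  0.087  0.003] f(ep,np,z) 0.3 -0.0 -0.6
[-0.018  0.086  0.003] f(ep,np,z) -0.8 1.5 0.0
[-0.018  0.085  0.003] f(ep,np,z) -0.6 -0.9 -0.2
[-0.018  0.084  0.003] f(ep,np,z) -0.3 0.6 -0.8
[-0.018  0.083  0.003] f(ep,np,z) 0.0 -0.5 -0.1
[-0.018  0.082  0.003] f(ep,np,z) 0.6 0.1 0.1
33.7167
```

View pics/z10.png

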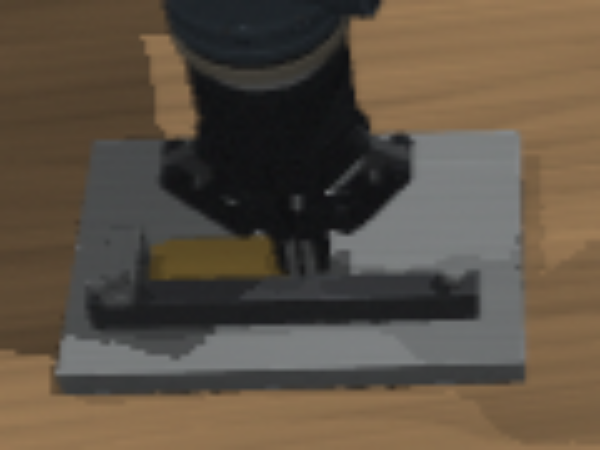

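It has almost reached the stop (lug end at 150, stop face about 145 in the crop), so I'll carry on.

```bash
python3 - <<'E'
from h import *
x=step_until((-.018,.082,.003),(-.018,.072,.003),RM,10,-np_,5)
print(manip.current_time(),tip())
p,d=manip.grab_frame("scene"); cv2.imwrite("pics/z11.png",cv2.resize(p[150:240,200:320,::-1],None,fx=5,fy=5))
E
```

```text
[-0.018  0.081  0.003] f(ep,np,z) -0.4 2.1 0.5
[-0.018  0.08   0.003] f(ep,np,z) -0.6 4.9 -0.6
[-0.018  0.079  0.003] f(ep,np,z) -0.6 10.6 1.9
34.5167 [ 0.57655916 -0.13234686  0.02295547]
```

View pics/z11.png

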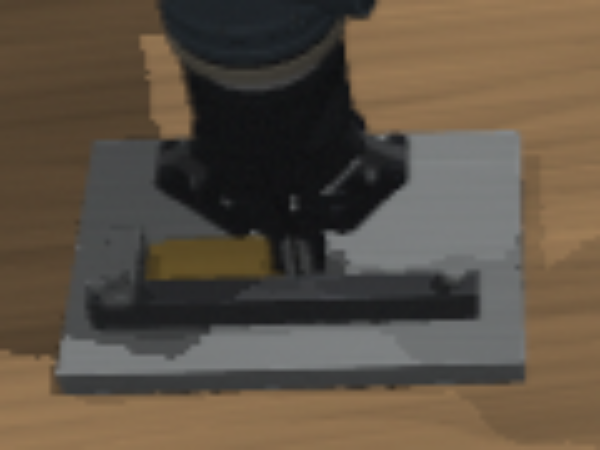

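The foot is seated against the stop: the force rose to 10 N and the gap in the picture is closed. Now the diagonal push on the bevel.

```bash
python3 - <<'E'
from h import *
manip.move_l(cmd(F(-.018,.084,.004),RM),max_speed=.1)
manip.move_l(cmd(F(-.03,.084,.045),RM),max_speed=.2)
manip.move_l(cmd(F(-.048,.0375,.045),RM),max_speed=.2)
manip.move_l(cmd(F(-.047,.0375,.022),RM),max_speed=.15); manip.dwell(.2); print(manip.current_time(),manip.current_force())
d=(ep-np.array([0,0,1]))/2**.5
x=step_until((-.047,.0375,.022),(-.044,.0375,.019),RM,3,d,5)
x=step_until(x,(-.038,.0375,.013),RM,15,d,11)
print(manip.current_time(),tip())
E
```

```text
36.0833 [-0.66662532  0.9647044  -0.6592919 ]
[-0.046   0.0375  0.021 ] f(ep,np,z) 0.8 -0.2 1.4
[-0.045   0.0375  0.02  ] f(ep,np,z) 0.5 -0.4 -0.1
[-0.044   0.0375  0.019 ] f(ep,np,z) 1.2 -1.3 0.5
[-0.0436  0.0375  0.0186] f(ep,np,z) 0.0 1.6 -0.4
[-0.0432  0.0375  0.0182] f(ep,np,z) -0.6 1.2 -0.2
[-0.0428  0.0375  0.0178] f(ep,np,z) -0.1 0.5 -0.0
[-0.0424  0.0375  0.0174] f(ep,np,z) -0.3 0.3 -0.1
[-0.042   0.0375  0.017 ] f(ep,np,z) -0.0 0.1 0.3
[-0.0416  0.0375  0.0166] f(ep,np,z) -0.6 -0.3 1.2
[-0.0412  0.0375  0.0162] f(ep,np,z) -0.9 0.8 0.8
[-0.0408  0.0375  0.0158] f(ep,np,z) -0.8 0.2 0.3
[-0.0404  0.0375  0.0154] f(ep,np,z) 0.6 0.7 -0.9
[-0.04    0.0375  0.015 ] f(ep,np,z) -0.4 0.0 -0.0
[-0.0396  0.0375  0.0146] f(ep,np,z) -3.1 0.4 3.5
[-0.0392  0.0375  0.0142] f(ep,np,z) -7.2 1.3 10.4
39.8333 [ 0.55042442 -0.17228728  0.03461139]
```

```bash
python3 - <<'E'
from h import *
manip.move_l(cmd(F(-.0390,.0375,.0141),RM),max_speed=.02); manip.dwell(.3)
fs=[]
for k in range(6): manip.dwell(.08); fs.append(manip.current_force())
f=np.mean(fs,0); print("f",(f@ep).round(1),(f@np_).round(1),f[2].round(1),np.linalg.norm(f),np.std(fs,0).round(1),manip.current_time())
p,d=manip.grab_frame("scene"); cv2.imwrite("pics/z12.png",cv2.resize(p[150:240,200:320,::-1],None,fx=5,fy=5))
P,C=cloud("scene",d,p); Ci=C.astype(int)
br=(abs(P[:,0]-.55)<.09)&(abs(P[:,1]+.15)<.1)&(Ci[:,0]-Ci[:,2]>45)&(P[:,2]>.022)
c,sz,a=cv2.minAreaRect(P[br][:,:2].astype(np.float32)*1000); o=np.append(np.array(c)/1000,0)-OP
print(c,sz,a,"ff",o@ep-XF,o@np_-YS)
Y=(P[br]-OP)@np_-YS; print("y range",np.percentile(Y,[1,99]),"ztop",np.percentile(P[br,2],90))
cv2.imwrite("pics/z13.png",cv2.resize(p[80:240,200:440,::-1],None,fx=3,fy=3))
E
```

```text
f -7.7 0.5 11.9 14.150437475305635 [0.8 0.6 0.5] 40.8833
(572.3985595703125, -175.82208251953125) (72.9092025756836, 30.310625076293945) 82.45183563232422 ff -0.017434531932612074 0.03638967135996685
y range [0.00085016 0.07270187] ztop 0.0421545859981989
```

View pics/z12.png

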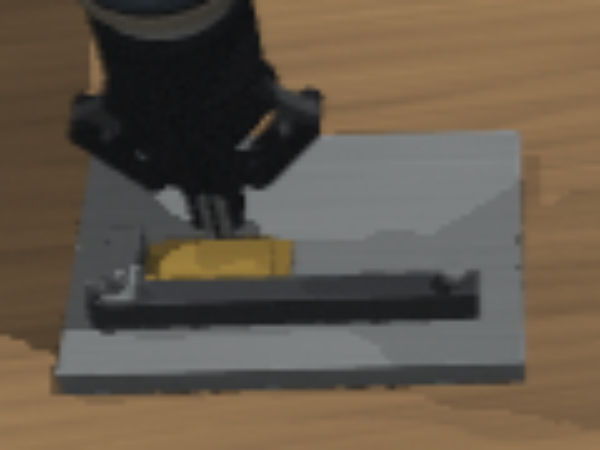

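View pics/z13.png

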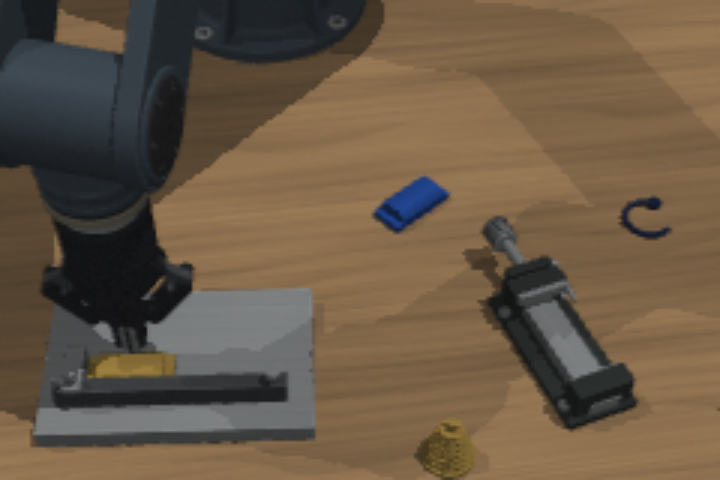

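The foot is in the corner, the jaw is still open and the bystanders are undisturbed. The push reads 7.7 N toward the fence and 11.9 N down, so I'll add a little fence-ward force for margin, check it and hand in.

```bash
python3 - <<'E'
from h import *
def rd():
    fs=[]
    for k in range(6): manip.dwell(.06); fs.append(manip.current_force())
    f=np.mean(fs,0); print("f",(f@ep).round(1),(f@np_).round(1),f[2].round(1),np.linalg.norm(f).round(1),manip.current_time()); return f
x=-.0390
for k in range(3):
    x+=.00015; manip.move_l(cmd(F(x,.0375,.0141),RM),max_speed=.02); manip.dwell(.15); f=rd()
    if -(f@ep)>9.5 or np.linalg.norm(f)>17: break
if 8<-(f@ep)<14 and 7<f[2]<16:
    manip.dwell(.3); rd(); manip.sign_off(); print("signed off",manip.current_time())
E
```

```text
f -8.6 0.1 12.6 15.3 41.6833
f -9.2 -0.1 13.1 16.0 42.4333
f -10.1 -0.2 13.4 16.8 43.1833
f -10.4 -0.1 13.9 17.3 43.8333
the job is handed in; nothing more can be done
the job is handed in; nothing more can be done
```

The job is handed in at about 44 s of the 64 s, with the arm still holding the push. No verdict is reported, so these results rest on my own readings.

- **Done:** I drew the jaw open to its end stop and lifted the foot clear. I laid it on the plate by feel, let go, slid it to the fence and then to the stop. I am holding it with one diagonal push on its bevel.
- **Final push:** the wrist force was steady at about 10.4 N toward the fence and 13.9 N down, 17.3 N in all. Even with full friction under the foot, that leaves roughly 5 N on the fence.
- **Final position:** the last camera check, just before I added the last 3 N, put the foot's centre at about (-17.4, +36.4) mm in the fence and stop frame. Ideal is (-17, +37.5), so it is within tolerance. The jaw was still open and I saw no disturbed bystanders in that picture.

Three things went wrong or disagreed:
- **Tool position error:** the first grip on the knob closed on nothing. The real fingertips end about 39.5 mm short of the reported TCP. I found this by touching the bench and corrected for it in every later move.
- **Late contact:** the last contact on the bevel came about 1.5 mm later than calculated, so I set the push by measured force instead.
- **Foot angle:** the last picture put the foot about 1.2 degrees off the fence direction. The view was partly blocked, so I take that as measuring noise. I could not check the angle more precisely than that.

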